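# Load a row of glaze tests onto the kiln setter, in order

### The arm

A 6-joint arm with a two-finger parallel gripper is mounted at the origin on the work surface. World frame = base frame: x ahead of the robot, y to its left, z up, the work surface at z = 0. Lengths are in m, angles in degrees, forces in N, time in s.
With the tool pointing down it reaches from about 0.25 to 0.725 m from the base axis. Payload 9.7 kg.
Tool frame: the origin (TCP) lies midway between the tips of the shut fingers; the grasp point (between the pads) lies 19 mm behind it; z points along the fingers, y is the line along which they close (so a half turn about z gives the same grasp; the last joint's range is limited). The gripper opens to 85 mm and grips with 20 to 120 N. Pads are 22 mm wide; open, the fingers measure 114 mm over their backs; the gripper's body (76 mm by 85 mm) begins 54 mm behind the grasp point. The pads swing forward as they close: fully open they stand 13 mm farther back than shut.
Start: joints at [65.89, 4.979, 10.078, 95.1, 0, 90], TCP at [0.225, 0.502, 0.231] pointing down, gripper open.
Joint ranges: [-179.16, 179.16], [-48.56, 103.87], [-65.8, 70.77], [-126.05, 130.52], [-82.76, 87.17], [-180, 180]. Speed limits (degrees/s): [127.2, 127.2, 147.25, 180, 180, 180].

### API

Orientations are given as [roll, pitch, yaw] about the fixed x, y, z axes, in that order (R = Rz(yaw) Ry(pitch) Rx(roll)).
In Python, from workcell import * gives the robot as it stands.
- The arm moves only by the tool servo_tool, never from a script. Its argument "moves" is a list of rows, each a list of 4 numbers: the shift along the world's x, y, z in fractions of the full range, 1 being 600 mm, then the turn about the world's z in parts of the range, where 1.0 means 2 rad. A call has 1 to 20 rows; each row is the pose to reach, as a shift and turn from the pose commanded when the call began; what a row does not reach only later rows make up. A row lasts 1/12 s, in which the tool goes at most 41.7 mm and 7.16 degrees, less where a joint would pass 70% of its speed; a pose out of reach is approached as far as the arm can. A shift or turn number past 1, either way, is cut back to 1. A call with a gripper value outside its range is refused whole. "claw" is the closure, from 0 (fully open) to 1 (shut), set as the call begins (left out, the last holds). The fingers move at their own pace and stop on an object; "force" is the grip in N (left out, the last holds). Time passes only in rows, so rows that repeat a pose let the fingers close. It gives the time, the measured TCP pose, the force, the opening and the grip force at its end, in the units of the state.
- get_obs(): the state, without advancing time (a new reading comes with each control period).
- camera(name): name is "scene" or "top" or "wrist"; returns the picture (400x640x3 uint8, red, green, blue); there is no depth.
- get_calibration(name): a dict with "fx", "fy", "cx", "cy" (pixels), "rvec" (rotation vector, rad) and "tvec" (3), from world to camera coordinates, as OpenCV has them; the wrist camera has in their place "tool_from_camera" (4x4, takes a point from camera to tool coordinates, whose origin is the TCP and whose axes are the flange's). Camera axes: x right, y down, z forward; pixel columns grow to the right and rows downward; lengths in m; the calibration is good to about 2 mm. The wrist camera is an equidistant fisheye: a pixel r from the principal point sees the ray r / f radians off the axis. A picture is of the moment at which its call begins: read the wrist's pose just before it. get_calibration takes no time and is no camera call.
- job_done(): hands the job in; it is judged then, once.
The state is a dict: "time": time; "q": joint angles; "qd": joint speeds; "joint_efforts": joint torques, N m; "ee_pos": TCP position; "tcp_rot": TCP orientation; "wrist_force": force on the tool from outside, world axes, zero at the start; "torque": the same for the moment, N m; "opening": finger opening in m; "grasp_force": force on a finger pad.
Only numpy, scipy, OpenCV 4.12 (cv2) and the standard library are available. Lean on these libraries where they do the work, as an engineer would, in place of code of your own. Each camera call takes 0.05 s, during which the arm holds its last target. There are 200 camera calls.

### The job

Unfired glazes all look alike, so these four glaze tests are known only by their order in the wooden rack, each in front of the jar it was dipped in. Move them all to the kiln setter in that same order, the test at the rack's handle end going next to the cones and so on down the row, and leave each released and standing upright in the middle of its own bay. Do not tip a test over on the way, and leave the jars where they stand.

Things in the scene. Friction and masses are not known exactly. Their poses are not given: they have to be found in the camera images.
- t_tile: Glaze test, inverted T: foot 34 x 34 mm, 8 mm thick, with an upright plate 9 mm thick (along its x), 34 mm wide, in the middle; 66 mm high in all. From above a square crossed by a bar. Buff clay, the upper part off-white. Origin: centre of its underside. Best gripped along its own x. Starts upright in a rack bay in front of the squat wide jar. 45 to 95 g.
- round_tube: Glaze test, round tube standing on end, 36 mm outside and 24 mm inside diameter, 58 mm high. From above a round ring. Buff clay, the upper part off-white. Origin: centre of its underside. Best gripped along its own x. Starts upright in a rack bay in front of the slim tall jar. 45 to 95 g.
- square_tube: Glaze test, square tube standing on end, 34 x 34 mm outside, walls 6 mm, 52 mm high. From above a square ring. Buff clay, the upper part off-white. Origin: centre of its underside. Best gripped along its own x. Starts upright in a rack bay in front of the square jar. 45 to 95 g.
- channel: Glaze test, U channel standing on end, 36 mm along its x over the two flanges, 28 mm along y, walls 6 mm, open to its +y, 62 mm high. From above a U. Buff clay, the upper part off-white. Origin: centre of its underside. Best gripped along its own x. Starts upright in a rack bay in front of the middling round jar. 45 to 95 g.
- jar_wide: Glaze sample jar, white plastic, black lid: squat, round, 54 mm diameter, 42 mm high. Loose on the rear half of the test rack, 100 mm behind (rack +x) the test that was dipped in it. Origin: centre of its underside.
- jar_tall: Glaze sample jar, white plastic, black lid: slim, round, 38 mm diameter, 62 mm high. Loose on the rear half of the test rack, 100 mm behind (rack +x) the test that was dipped in it. Origin: centre of its underside.
- jar_square: Glaze sample jar, white plastic, black lid: square, 42 x 42 mm with a round lid, 52 mm high. Loose on the rear half of the test rack, 100 mm behind (rack +x) the test that was dipped in it. Origin: centre of its underside.
- jar_mid: Glaze sample jar, white plastic, black lid: round, 46 mm diameter, 56 mm high. Loose on the rear half of the test rack, 100 mm behind (rack +x) the test that was dipped in it. Origin: centre of its underside.
- test_rack: Fixed wooden board 284 x 185 mm with a paddle handle (dark hole) at its +y end. Origin: underside, below the middle of the row of bays: four, centred at x 0, y +105 (by the handle), +35, -35, -105 mm, floor z 12 mm, parted by strips 4 mm high. Tests stand within 8 mm of bay centres, turned up to 0.2 rad; jars at x +97 mm. Yaw within 0.35 of robot's.
- setter: Kiln setter, fixed cream plate 96 x 322 mm, turned any way. Origin: underside, below the middle of its row of bays: four, centred at x 0, y +105, +35, -35, -105 mm, floor z 16 mm, 64 mm clear between ribs 8 mm high. At its +y end, y +162 mm, is the cone pack: grey clay block with three small pale cones, top 71 mm above the table, next to the +105 bay.

How it is judged:
By the outcome, as a careful person would: the job done as asked, in the order asked, and still so for the second after the job is handed in, with the robot touching nothing.
It also fails if it takes over 122 s, if anything falls off the work surface, if the arm or the gripper's body presses on something with over 40 N, if the wrist force passes 120 N, or if a joint passes its speed limit or range.

## Working session

There is one attempt and no reset: what is moved stays moved. The work goes in short steps, Python scripts to look and compute and a tool call to move; the robot and the scene stay as the last step left them, time stands still between calls to the robot, and variables do not carry over. Pictures are saved under pics/ and viewed, at most 14 in all, crops included, and the job is handed in when it is done.

Besides the shell and the picture viewer there is one more tool, called as a command line: name --pt "numbers of a row" for each row, then --argument value for the rest. servo_tool: Moves the arm, as the interface text tells. Its arguments: {"type":"object","properties":{"moves":{"type":"array","items":{"type":"array","items":{"type":"number"}}},"claw":{"type":"number"},"force":{"type":"number"}},"required":["moves"]}

```bash
mkdir -p pics; python3 - <<'E'
from workcell import *
import cv2
o=get_obs();print({k:o[k] for k in("time","ee_pos","tcp_rot","opening")})
for n in("scene","top"):
    cv2.imwrite(f"pics/{n}0.png",camera(n)[:,:,::-1]);print(n,get_calibration(n))
print(get_calibration("wrist"))
E
```

```text
{'time': 0.0, 'ee_pos': array([0.22455769, 0.50182955, 0.2305711 ]), 'tcp_rot': array([-1.79924667e+02, -2.81786701e-03,  1.55891146e+02]), 'opening': 0.08513975187186358}
scene {'fx': 485.64185740477717, 'fy': 485.64185740477717, 'cx': 320.2527769386036, 'cy': 200.7209356872362, 'rvec': array([ 1.84170082,  1.30831859, -0.69939099]), 'tvec': array([-0.18742186, -0.24592779,  1.65306755])}
top {'fx': 361.48614869771416, 'fy': 361.48614869771416, 'cx': 323.6650530632213, 'cy': 203.50694700994126, 'rvec': array([ 2.03849843, -2.20124322,  0.22975988]), 'tvec': array([0.04186048, 0.55940048, 0.71973226])}
{'fx': 309.70691628693146, 'fy': 309.70691628693146, 'cx': 321.337136288769, 'cy': 202.03785290938058, 'tool_from_camera': array([[ 6.03355681e-04, -9.62565869e-01, -2.71047199e-01,
         6.76547974e-02],
       [ 9.99999658e-01,  7.34157652e-04, -3.81186835e-04,
         8.99430798e-04],
       [ 5.65908812e-04, -2.71046876e-01,  9.62565983e-01,
        -1.43552548e-01],
       [ 0.00000000e+00,  0.00000000e+00,  0.00000000e+00,
         1.00000000e+00]])}
```

View pics/top0.png

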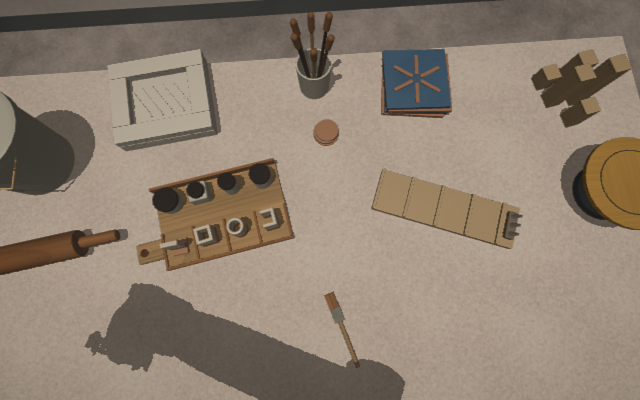

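View pics/scene0.png

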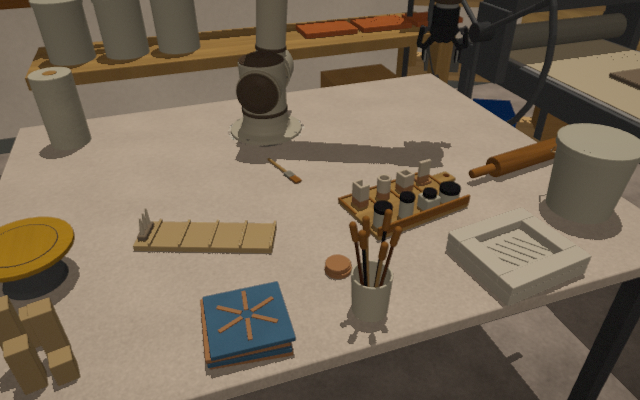

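Top view: from the handle end (150,253), the tests are T (180,248), square tube (205,234), round tube (236,226) and channel (270,217). The setter is at (445,208) with its cones at the right end (512,225). Next I'll enlarge these areas and run the first measurements.

```bash
cat > h.py <<'E'
from workcell import *
import cv2, numpy as np
from scipy.spatial.transform import Rotation as Ro
def ray(n,uv):
    c=get_calibration(n);R=Ro.from_rotvec(c["rvec"]).as_matrix();t=np.array(c["tvec"])
    uv=np.atleast_2d(np.array(uv,float))
    d=np.c_[(uv[:,0]-c["cx"])/c["fx"],(uv[:,1]-c["cy"])/c["fy"],np.ones(len(uv))]
    return -R.T@t, d@R
def plane(n,uv,z):
    o,d=ray(n,uv); return o+d*((z-o[2])/d[:,2])[:,None]
def proj(n,P):
    c=get_calibration(n);R=Ro.from_rotvec(c["rvec"]).as_matrix()
    q=np.atleast_2d(P)@R.T+np.array(c["tvec"]); return np.c_[q[:,0]/q[:,2]*c["fx"]+c["cx"],q[:,1]/q[:,2]*c["fy"]+c["cy"]]
E
python3 - <<'E'
from h import *
im=cv2.imread("pics/top0.png")
print("tcp px",proj("top",[.2246,.5018,.23]),"base",proj("top",[0,0,0]),"cam",ray("top",[0,0])[0])
for nm,(x0,y0,w,h),s in(("rack",(130,150,170,125),4.7),("set",(360,160,170,95),4.7)):
    cv2.imwrite(f"pics/{nm}.png",cv2.resize(im[y0:y0+h,x0:x0+w],None,fx=4.7,fy=4.7,interpolation=cv2.INTER_CUBIC))
hsv=cv2.cvtColor(im,cv2.COLOR_BGR2HSV)
for p in[(405,200),(450,210),(340,250),(180,190),(265,190),(205,228),(230,145)]:print(p,hsv[p[1],p[0]])
E
```

```text
tcp px [[ -0.82160599 430.06053759]] base [[344.68951715 484.46632313]] cam [0.40587382 0.01564602 0.81713975]
(405, 200) [ 17  96 154]
(450, 210) [ 18  96 156]
(340, 250) [ 15  48 179]
(180, 190) [ 16 114  85]
(265, 190) [ 17 120 138]
(205, 228) [ 17  56 119]
(230, 145) [ 15  50 179]
```

View pics/rack.png

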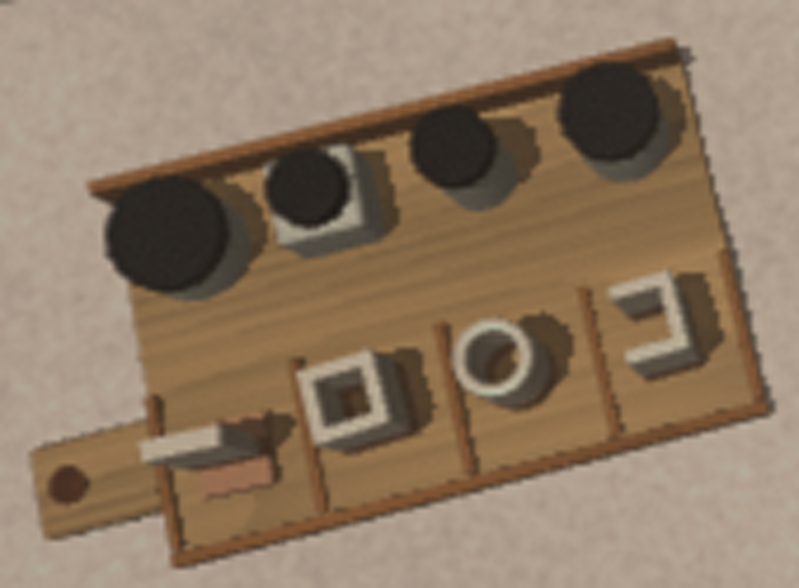

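View pics/set.png

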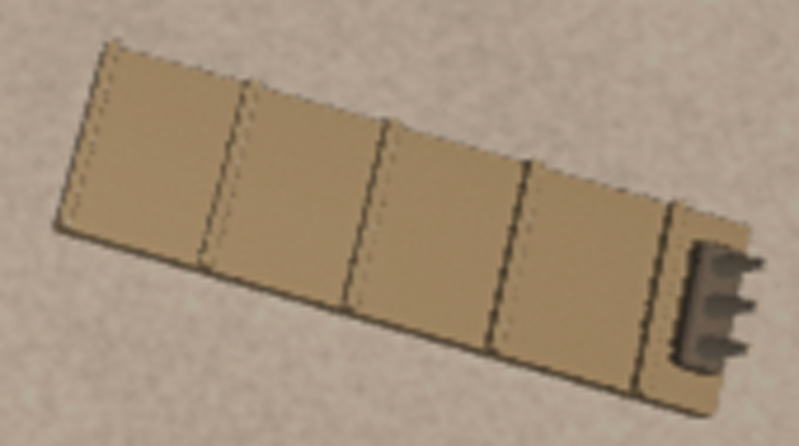

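The crops are clear. All four tests stand apart, and the channel opens towards the handle. In the setter crop the rib lines meet the upper edge at crop x 112, 247, 388, 530 and 672, with the cones at the right end. Next I'll compute positions from the masks and from hand-picked corners as a cross-check.

```bash
python3 - <<'E'
from h import *
im=cv2.imread("pics/top0.png");hsv=cv2.cvtColor(im,cv2.COLOR_BGR2HSV)
c2=lambda p,o:(np.array(p,float)+.5)/4.7-.5+np.array(o)
np.set_printoptions(precision=4,suppress=True)
# setter by rib ends (top face z .024), rib centre +7px
up=np.array([(112,42),(247,82),(388,122),(530,162),(672,203)])+[7,1];lo=np.array([(62,225),(205,265),(348,305),(490,348),(635,392)])+[7,1]
U=plane("top",c2(up,(360,160)),.024)[:,:2];L=plane("top",c2(lo,(360,160)),.020)[:,:2]
M=(U+L)/2;d=np.polyfit(np.arange(5),M,1);a=np.arctan2(d[0][1],d[0][0])
print("setter O",M.mean(0),"pitch",np.hypot(*d[0]),"width",np.linalg.norm(U-L,axis=1),"y-dir deg",np.degrees(a))
# plate contour
m=((hsv[...,1]>75)&(hsv[...,2]>110)).astype(np.uint8);m[:, :360]=0;m[:160]=0;m[255:]=0;m[:,530:]=0
cs=max(cv2.findContours(m,0,1)[0],key=cv2.contourArea)
P=plane("top",cs[:,0],.018)[:,:2].astype(np.float32);r=cv2.minAreaRect(P*1000);print("plate rect",r)
O=M.mean(0);y=d[0]/np.hypot(*d[0])
for k in(105,35,-35,-105):print("bay",k,O+y*k/1000)
# rack front corners, bottom
F=plane("top",c2([(180,562),(768,408),(700,140),(150,400)],(130,150)),.012)[:,:2]
f=F[0]-F[1];print("rack front len",np.hypot(*f),"ydir",np.degrees(np.arctan2(f[1],f[0])))
# tests
S={"T":([(142,440),(222,424),(222,446),(142,461)],.078),"sq":([(298,372),(372,350),(388,428),(315,445)],.064),"rd":([(453,360),(536,360),(494,318),(494,399)],.070),"ch":([(611,295),(668,271),(688,341),(630,363)],.074)}
big=cv2.resize(im[150:275,130:300],None,fx=4.7,fy=4.7,interpolation=cv2.INTER_CUBIC);hb=cv2.cvtColor(big,cv2.COLOR_BGR2HSV)
for k,(q,z) in S.items():
    q=np.array(q);C=plane("top",c2(q,(130,150)),z)[:,:2]
    mk=((hb[...,1]<70)&(hb[...,2]>135)).astype(np.uint8);x0,y0=q.min(0)-12;x1,y1=q.max(0)+12
    b=np.zeros_like(mk);b[y0:y1,x0:x1]=mk[y0:y1,x0:x1]
    if k in "T":b[:, :0]=0
    pts=np.argwhere(b)[:,::-1]; n,lab,st,_=cv2.connectedComponentsWithStats(b);i=1+st[1:,4].argmax();pts=np.argwhere(lab==i)[:,::-1]
    W=plane("top",c2(pts,(130,150)),z)[:,:2].astype(np.float32)*1000
    print(k,"hand",C.mean(0),"sides",np.linalg.norm(C-np.roll(C,-1,0),axis=1),"mask rect",cv2.minAreaRect(W))
E
```

```text
setter O [ 0.5443 -0.2609] pitch 0.06951412687098313 width [0.0937 0.0923 0.0916 0.0926 0.0931] y-dir deg -111.05182816386467
plate rect ((546.7699584960938, -256.8017578125), (279.2162780761719, 97.54947662353516), 69.12820434570312)
bay 105 [ 0.5066 -0.3589]
bay 35 [ 0.5317 -0.2936]
bay -35 [ 0.5569 -0.2283]
bay -105 [ 0.582  -0.1629]
rack front len 0.2815066345128923 ydir 100.38083701629746
T hand [0.4972 0.321 ] sides [0.0347 0.0096 0.0346 0.0091] mask rect ((497.1185607910156, 321.8889465332031), (9.065784454345703, 33.60909652709961), 8.354094505310059)
sq hand [0.513  0.2558] sides [0.0337 0.036  0.0326 0.0339] mask rect ((514.0257568359375, 256.0119323730469), (34.10734558105469, 33.78370666503906), 13.558226585388184)
rd hand [0.5246 0.1872] sides [0.0367 0.0271 0.0362 0.0257] mask rect ((525.5629272460938, 188.42999267578125), (34.02870559692383, 33.58675003051758), 88.14983367919922)
ch hand [0.5374 0.1175] sides [0.0272 0.0329 0.0271 0.0318] mask rect ((537.6307373046875, 117.68473815917969), (35.684486389160156, 27.823720932006836), 11.107491493225098)
```

Measured sizes match the given ones: T 9.1×33.6, square 34.1×33.8, channel 35.7×27.8 mm, rib pitch 69.5 mm. Now moving above the T.

Units first: shifts go in shares of 600 mm and turns go in shares of 2 rad. So 27.25 cm is 0.4542, 26.7 cm is 0.445, -1.003 rad is -0.5015.

servo_tool --pt "0.0417 -0.0267 0 -0.05" --pt "0.0917 -0.06 -0.0083 -0.1" --pt "0.1417 -0.0933 -0.0167 -0.16" --pt "0.1917 -0.1267 -0.0333 -0.22" --pt "0.2417 -0.16 -0.05 -0.28" --pt "0.2917 -0.1933 -0.0667 -0.34" --pt "0.3417 -0.2267 -0.0833 -0.39" --pt "0.3917 -0.26 -0.1 -0.44" --pt "0.425 -0.2833 -0.1167 -0.475" --pt "0.445 -0.295 -0.1333 -0.5" --pt "0.4542 -0.3 -0.15 -0.5015" --pt "0.4542 -0.3 -0.1667 -0.5015" --pt "0.4542 -0.3 -0.1667 -0.5015" --pt "0.4542 -0.3 -0.1667 -0.5015" --claw 0 --force 40

```text
time: 1.27
ee_pos: [0.496, 0.3225, 0.1307]
tcp_rot: [-179.9, 0.0, 98.6]
wrist_force: [0.4, -0.2, -0.1]
opening: 0.0856
grasp_force: 0.0
```

```bash
python3 - <<'E'
from h import *
o=get_obs();print(o["time"],o["ee_pos"],o["tcp_rot"],o["q"])
w=camera("wrist")[:,:,::-1].copy();c=get_calibration("wrist")
# mark predicted T top corners/centres
T=np.eye(4);T[:3,:3]=Ro.from_euler("xyz",o["tcp_rot"],degrees=True).as_matrix();T[:3,3]=o["ee_pos"]
A=np.linalg.inv(T@c["tool_from_camera"])
for p in[(.4971,.3215,.078),(.514,.256,.064),(.525,.188,.070),(.5376,.1177,.074)]:
    q=(A@[*p,1])[:3];th=np.arctan2(np.hypot(q[0],q[1]),q[2]);e=q[:2]/np.hypot(*q[:2])*th*c["fx"]
    uv=(int(round(e[0]+c["cx"])),int(round(e[1]+c["cy"])));print(uv);cv2.drawMarker(w,uv,(0,0,255),0,8,1)
cv2.imwrite("pics/w1.png",w)
E
```

```text
1.2667 [0.4960357  0.32249468 0.13071054] [-1.79920025e+02  2.11050177e-02  9.85514652e+01] [3.30229660e+01 9.92299690e+00 4.42141761e+00 8.45799540e+01
 1.39198650e-02 1.14471506e+02]
(321, 223)
(330, 296)
(329, 361)
(330, 410)
```

View pics/w1.png

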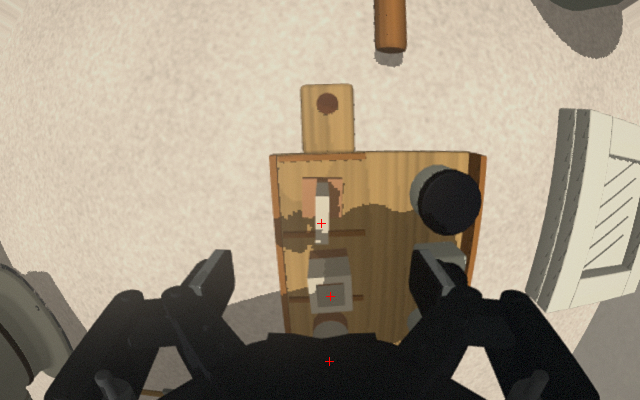

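The wrist view confirms the predictions: the T's top spans rows ~193–245 near (322,219), and the square tube's ring is near (330,297). Now down to grip and lift.

To row units: -9.7 cm is -0.1617, -9.2 cm is -0.1533.

servo_tool --pt "0 0 -0.0333 0" --pt "0 0 -0.0667 0" --pt "0 0 -0.1 0" --pt "0 0 -0.1333 0" --pt "0 0 -0.1533 0" --pt "0 0 -0.1617 0" --pt "0 0 -0.1617 0"

```text
time: 1.9
ee_pos: [0.4965, 0.3223, 0.0339]
tcp_rot: [-180.0, 0.0, 98.5]
wrist_force: [0.0, -0.1, -0.0]
opening: 0.0855
grasp_force: 0.0
```

servo_tool --pt "0 0 0 0" --pt "0 0 0 0" --pt "0 0 0 0" --pt "0 0 0 0" --pt "0 0 0 0" --pt "0 0 0 0" --pt "0 0 0 0" --pt "0 0 0 0" --pt "0 0 0 0" --pt "0 0 0 0" --pt "0 0 0 0" --pt "0 0 0 0" --claw 1 --force 40

```text
time: 2.9
ee_pos: [0.4973, 0.3221, 0.0346]
tcp_rot: [180.0, -0.0, 98.4]
wrist_force: [0.7, -0.9, 3.9]
opening: 0.0082
grasp_force: 39.5
```

To row units: -36.5 cm is -0.6083, -33.5 cm is -0.5583, -0.26 rad is -0.13.

servo_tool --pt "0 0 0.0117 0" --pt "0 0 0.0333 0" --pt "0 0 0.0667 0" --pt "0 0 0.1 0" --pt "0 0 0.1333 0" --pt "0 0 0.155 0" --pt "0 -0.0117 0.1667 0" --pt "0 -0.0333 0.1667 0" --pt "0 -0.0667 0.1667 0" --pt "0 -0.1083 0.1667 0" --pt "0 -0.1583 0.1667 0" --pt "0 -0.2083 0.1667 0" --pt "0 -0.2583 0.1667 0" --pt "0 -0.3083 0.1667 -0.015" --pt "0 -0.3583 0.1667 -0.03" --pt "0 -0.4083 0.1667 -0.05" --pt "0 -0.4583 0.1667 -0.07" --pt "0 -0.5083 0.1667 -0.09" --pt "0 -0.5583 0.1667 -0.11" --pt "0 -0.6083 0.1667 -0.13"

```text
time: 4.57
ee_pos: [0.4957, -0.0452, 0.1331]
tcp_rot: [-179.9, 0.0, 83.4]
wrist_force: [-0.9, 0.0, -1.9]
opening: 0.0086
grasp_force: 39.0
```

To row units: -31.6 cm is -0.5267, -31.2 cm is -0.52, -0.253 rad is -0.1265.

servo_tool --pt "0 -0.05 0 -0.02" --pt "0 -0.1 0 -0.04" --pt "0.0017 -0.15 0 -0.06" --pt "0.0033 -0.2 0 -0.08" --pt "0.005 -0.25 0 -0.1" --pt "0.0067 -0.3 0 -0.11" --pt "0.0083 -0.35 0 -0.12" --pt "0.01 -0.4 0 -0.1265" --pt "0.0117 -0.4417 0 -0.1265" --pt "0.0133 -0.48 0 -0.1265" --pt "0.015 -0.505 0 -0.1265" --pt "0.0158 -0.52 0 -0.1265" --pt "0.0158 -0.5267 0 -0.1265" --pt "0.0158 -0.5267 0 -0.1265" --pt "0.0158 -0.5267 0 -0.1265"

```text
time: 5.82
ee_pos: [0.5063, -0.3584, 0.134]
tcp_rot: [-180.0, -0.0, 69.0]
wrist_force: [-0.1, 0.2, -0.6]
opening: 0.0085
grasp_force: 39.0
```

```bash
cat >> h.py <<'E'
def wrist(name,pts):
    o=get_obs();w=camera("wrist")[:,:,::-1].copy();c=get_calibration("wrist")
    T=np.eye(4);T[:3,:3]=Ro.from_euler("xyz",o["tcp_rot"],degrees=True).as_matrix();T[:3,3]=o["ee_pos"]
    A=np.linalg.inv(T@c["tool_from_camera"])
    for p in pts:
        q=(A@[*p,1])[:3];th=np.arctan2(np.hypot(q[0],q[1]),q[2]);e=q[:2]/np.hypot(*q[:2])*th*c["fx"]
        cv2.circle(w,(int(round(e[0]+c["cx"])),int(round(e[1]+c["cy"]))),2,(0,0,255),-1)
    cv2.imwrite(name,w)
SO=np.array([.5443,-.2609]);a=np.radians(-111.05);SY=np.array([np.cos(a),np.sin(a)]);SX=np.array([SY[1],-SY[0]])
def S(x,y,z):return (*(SO+SX*x+SY*y),z)
E
python3 - <<'E'
from h import *
wrist("pics/w2.png",[S(x,y,.024) for y in(140,70,0,-70,-140) for x in(-48,48)] and [S(x/1000,y/1000,.024) for y in(140,70,0,-70,-140) for x in(-48,48)]+[S(0,y/1000,.016) for y in(105,35,-35,-105)])
E
```

```text
(no output)
```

View pics/w2.png

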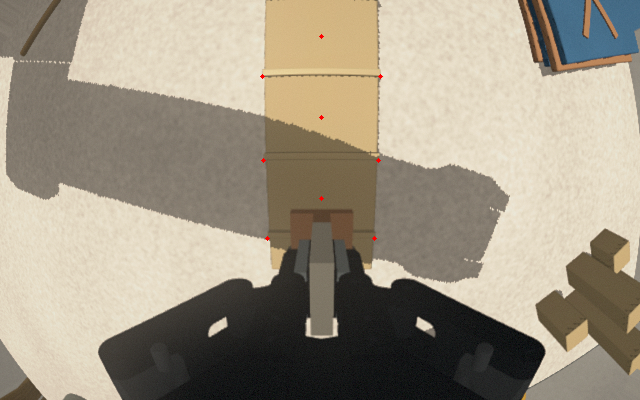

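The rib tops (rows 72, 155, 233) lie about 4 px above my markers, so I'll shift the bays about 2.5 mm towards setter −y. The T hangs straight in the gripper. Lowering it now.

To row units: -9.55 cm is -0.1592, 0.25 cm is 0.0042.

servo_tool --pt "0.0017 0.0042 -0.025 0" --pt "0.0017 0.0042 -0.0583 0" --pt "0.0017 0.0042 -0.0917 0" --pt "0.0017 0.0042 -0.12 0" --pt "0.0017 0.0042 -0.14 0" --pt "0.0017 0.0042 -0.1517 0" --pt "0.0017 0.0042 -0.1567 0" --pt "0.0017 0.0042 -0.1592 0" --pt "0.0017 0.0042 -0.1592 0" --pt "0.0017 0.0042 -0.1592 0"

```text
time: 6.7
ee_pos: [0.5081, -0.3567, 0.0398]
tcp_rot: [179.9, 0.0, 69.0]
wrist_force: [0.0, 0.4, 0.1]
opening: 0.0084
grasp_force: 39.0
```

servo_tool --pt "0 0 0 0" --pt "0 0 0 0" --pt "0 0 0 0" --pt "0 0 0 0" --pt "0 0 0 0" --pt "0 0 0 0" --pt "0 0 0 0" --pt "0 0 0 0" --pt "0 0 0 0" --pt "0 0 0 0" --claw 0

```text
time: 7.53
ee_pos: [0.5077, -0.3565, 0.0388]
tcp_rot: [-180.0, -0.0, 69.0]
wrist_force: [-0.1, -0.2, -0.8]
opening: 0.0853
grasp_force: 0.0
```

To row units: 54.5 cm is 0.9083, 0.64 cm is 0.0107, 0.604 rad is 0.302.

servo_tool --pt "0 0 0.025 0" --pt "0 0 0.0667 0" --pt "0 0 0.1167 0" --pt "0 0.0083 0.1667 0" --pt "0 0.0417 0.1667 0" --pt "0 0.0917 0.1667 0.015" --pt "0 0.15 0.1667 0.035" --pt "0 0.2083 0.1667 0.06" --pt "0 0.2667 0.1667 0.085" --pt "0 0.325 0.1667 0.11" --pt "0 0.3833 0.1667 0.135" --pt "0 0.4417 0.1667 0.16" --pt "0 0.5 0.1667 0.185" --pt "0 0.5583 0.1667 0.21" --pt "0 0.6167 0.1667 0.23" --pt "0 0.675 0.1667 0.25" --pt "0.0033 0.7333 0.1667 0.27" --pt "0.0067 0.7917 0.1667 0.285" --pt "0.0083 0.85 0.1667 0.3" --pt "0.0107 0.9083 0.1667 0.302"

```text
time: 9.2
ee_pos: [0.5138, 0.1903, 0.139]
tcp_rot: [180.0, -0.0, 103.7]
wrist_force: [0.6, -0.5, 0.0]
opening: 0.0854
grasp_force: 0.0
```

servo_tool --pt "0 0.05 0 0" --pt "0 0.0833 0 0" --pt "0 0.1033 0 0" --pt "0 0.1128 -0.0167 0" --pt "0 0.1128 -0.05 0" --pt "0 0.1128 -0.0833 0" --pt "0 0.1128 -0.1167 0" --pt "0 0.1128 -0.15 0" --pt "0 0.1128 -0.1767 0" --pt "0 0.1128 -0.19 0" --pt "0 0.1128 -0.19 0" --pt "0 0.1128 -0.19 0"

```text
time: 10.2
ee_pos: [0.5141, 0.2556, 0.0248]
tcp_rot: [-180.0, 0.0, 103.6]
wrist_force: [0.4, -0.1, 1.2]
opening: 0.0853
grasp_force: 0.0
```

servo_tool --pt "0 0 0 0" --pt "0 0 0 0" --pt "0 0 0 0" --pt "0 0 0 0" --pt "0 0 0 0" --pt "0 0 0 0" --pt "0 0 0 0" --pt "0 0 0 0" --pt "0 0 0 0" --pt "0 0 0 0" --pt "0 0 0 0" --pt "0 0 0 0" --claw 1 --force 35

```text
time: 11.2
ee_pos: [0.5144, 0.2564, 0.0255]
tcp_rot: [179.9, -0.0, 103.6]
wrist_force: [-0.1, -0.8, 5.7]
opening: 0.0335
grasp_force: 35.4
```

To row units: -36.5 cm is -0.6083, -33.5 cm is -0.5583, -0.4 rad is -0.2.

servo_tool --pt "0 0 0.0117 0" --pt "0 0 0.0333 0" --pt "0 0 0.0667 0" --pt "0 0 0.1 0" --pt "0 0 0.1333 0" --pt "0 0 0.155 0" --pt "0 -0.0117 0.1667 0" --pt "0 -0.0333 0.1667 0" --pt "0 -0.0667 0.1667 0" --pt "0 -0.1083 0.1667 0" --pt "0 -0.1583 0.1667 -0.02" --pt "0 -0.2083 0.1667 -0.04" --pt "0 -0.2583 0.1667 -0.06" --pt "0 -0.3083 0.1667 -0.08" --pt "0 -0.3583 0.1667 -0.1" --pt "0 -0.4083 0.1667 -0.12" --pt "0 -0.4583 0.1667 -0.14" --pt "0 -0.5083 0.1667 -0.16" --pt "0 -0.5583 0.1667 -0.18" --pt "0 -0.6083 0.1667 -0.2"

```text
time: 12.87
ee_pos: [0.5126, -0.111, 0.1235]
tcp_rot: [-179.9, 0.0, 80.6]
wrist_force: [0.3, -0.6, -0.9]
opening: 0.0338
grasp_force: 34.8
```

To row units: -18.23 cm is -0.3038, -17.7 cm is -0.295, -0.204 rad is -0.102.

servo_tool --pt "0.005 -0.05 0 -0.02" --pt "0.0117 -0.1 0 -0.04" --pt "0.0183 -0.15 0 -0.06" --pt "0.0233 -0.2 0 -0.08" --pt "0.0283 -0.2417 0 -0.095" --pt "0.031 -0.275 0 -0.102" --pt "0.031 -0.295 0 -0.102" --pt "0.031 -0.3038 0 -0.102" --pt "0.031 -0.3038 -0.0167 -0.102" --pt "0.031 -0.3038 -0.05 -0.102" --pt "0.031 -0.3038 -0.0833 -0.102" --pt "0.031 -0.3038 -0.1167 -0.102" --pt "0.031 -0.3038 -0.14 -0.102" --pt "0.031 -0.3038 -0.1517 -0.102" --pt "0.031 -0.3038 -0.1567 -0.102" --pt "0.031 -0.3038 -0.1592 -0.102" --pt "0.031 -0.3038 -0.1592 -0.102" --pt "0.031 -0.3038 -0.1592 -0.102"

```text
time: 14.37
ee_pos: [0.533, -0.2907, 0.0299]
tcp_rot: [179.9, 0.0, 69.1]
wrist_force: [0.5, 0.9, -1.6]
opening: 0.0337
grasp_force: 35.0
```

```bash
python3 - <<'E'
from h import *
wrist("pics/w3.png",[])
im=camera("top")[150:275,340:540,::-1];cv2.imwrite("pics/t3.png",cv2.resize(im,None,fx=4,fy=4,interpolation=cv2.INTER_CUBIC))
E
```

```text
(no output)
```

View pics/w3.png

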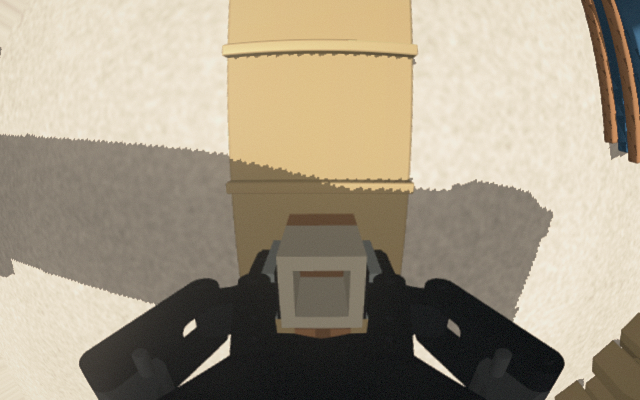

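The square tube sits upright and square on the bay floor, centred between the plate edges. Releasing it and fetching the round tube.

servo_tool --pt "0 0 0 0" --pt "0 0 0 0" --pt "0 0 0 0" --pt "0 0 0 0" --pt "0 0 0 0" --pt "0 0 0 0" --pt "0 0 0 0" --pt "0 0 0 0" --pt "0 0 0 0" --pt "0 0 0 0" --claw 0

```text
time: 15.3
ee_pos: [0.5326, -0.2911, 0.0293]
tcp_rot: [-180.0, -0.0, 69.0]
wrist_force: [0.1, -0.5, 0.4]
opening: 0.0855
grasp_force: 0.0
```

To row units: 47.9 cm is 0.7983, 47.3 cm is 0.7883, 0.54 rad is 0.27.

servo_tool --pt "0 0 0.025 0" --pt "0 0 0.0667 0" --pt "0 0 0.1167 0" --pt "0 0.0083 0.1667 0" --pt "0 0.0417 0.1667 0" --pt "0 0.0917 0.1667 0.015" --pt "0 0.15 0.1667 0.035" --pt "0 0.2083 0.1667 0.06" --pt "0 0.2667 0.1667 0.085" --pt "0 0.325 0.1667 0.11" --pt "0 0.3833 0.1667 0.135" --pt "0 0.4417 0.1667 0.16" --pt "0 0.5 0.1667 0.185" --pt "0 0.5583 0.1667 0.21" --pt "-0.005 0.6167 0.1667 0.23" --pt "-0.0083 0.675 0.1667 0.25" --pt "-0.0127 0.725 0.1667 0.27" --pt "-0.0127 0.7633 0.1667 0.27" --pt "-0.0127 0.7883 0.1667 0.27" --pt "-0.0127 0.7983 0.1667 0.27"

```text
time: 16.97
ee_pos: [0.5248, 0.19, 0.1292]
tcp_rot: [180.0, -0.0, 100.1]
wrist_force: [0.5, -0.6, 0.4]
opening: 0.0853
grasp_force: 0.0
```

To row units: -10 cm is -0.1667, -9.8 cm is -0.1633.

servo_tool --pt "0 0 -0.0167 0" --pt "0 0 -0.05 0" --pt "0 0 -0.0833 0" --pt "0 0 -0.1167 0" --pt "0 0 -0.1467 0" --pt "0 0 -0.1633 0" --pt "0 0 -0.1667 0" --pt "0 0 -0.1667 0"

```text
time: 17.63
ee_pos: [0.5248, 0.1871, 0.0288]
tcp_rot: [-179.9, 0.0, 99.9]
wrist_force: [1.2, 0.0, 0.8]
opening: 0.0853
grasp_force: 0.0
```

servo_tool --pt "0 0 0 0" --pt "0 0 0 0" --pt "0 0 0 0" --pt "0 0 0 0" --pt "0 0 0 0" --pt "0 0 0 0" --pt "0 0 0 0" --pt "0 0 0 0" --pt "0 0 0 0" --pt "0 0 0 0" --pt "0 0 0 0" --pt "0 0 0 0" --claw 1 --force 35

```text
time: 18.63
ee_pos: [0.5255, 0.1881, 0.0302]
tcp_rot: [179.9, -0.0, 100.0]
wrist_force: [-0.9, 0.2, 5.9]
opening: 0.0354
grasp_force: 34.9
```

To row units: -36.2 cm is -0.6033, 3.28 cm is 0.0547, -0.5 rad is -0.25.

servo_tool --pt "0 0 0.0117 0" --pt "0 0 0.0333 0" --pt "0 0 0.0667 0" --pt "0 0 0.1 0" --pt "0 0 0.1333 0" --pt "0 0 0.155 0" --pt "0 -0.0117 0.1667 0" --pt "0 -0.0333 0.1667 0" --pt "0 -0.0667 0.1667 0" --pt "0.005 -0.1083 0.1667 -0.02" --pt "0.01 -0.1583 0.1667 -0.04" --pt "0.015 -0.2083 0.1667 -0.06" --pt "0.02 -0.2583 0.1667 -0.08" --pt "0.025 -0.3083 0.1667 -0.1" --pt "0.03 -0.3583 0.1667 -0.125" --pt "0.035 -0.4083 0.1667 -0.15" --pt "0.04 -0.4583 0.1667 -0.175" --pt "0.045 -0.5083 0.1667 -0.2" --pt "0.05 -0.5583 0.1667 -0.225" --pt "0.0547 -0.6033 0.1667 -0.25"

```text
time: 20.3
ee_pos: [0.5566, -0.1768, 0.1279]
tcp_rot: [-179.9, 0.0, 71.1]
wrist_force: [1.0, -0.7, -0.4]
opening: 0.035
grasp_force: 35.0
```

To row units: -9.55 cm is -0.1592, -9.4 cm is -0.1567, -0.04 rad is -0.02.

servo_tool --pt "0 -0.0367 0 -0.015" --pt "0 -0.0633 0 -0.02" --pt "0 -0.08 0 -0.02" --pt "0 -0.0867 0 -0.02" --pt "0 -0.0867 -0.0167 -0.02" --pt "0 -0.0867 -0.05 -0.02" --pt "0 -0.0867 -0.0833 -0.02" --pt "0 -0.0867 -0.1167 -0.02" --pt "0 -0.0867 -0.14 -0.02" --pt "0 -0.0867 -0.1517 -0.02" --pt "0 -0.0867 -0.1567 -0.02" --pt "0 -0.0867 -0.1592 -0.02" --pt "0 -0.0867 -0.1592 -0.02" --pt "0 -0.0867 -0.1592 -0.02"

```text
time: 21.47
ee_pos: [0.5581, -0.2256, 0.0342]
tcp_rot: [180.0, -0.0, 69.1]
wrist_force: [-1.6, 1.1, 2.6]
opening: 0.035
grasp_force: 35.1
```

servo_tool --pt "0 0 0 0" --pt "0 0 0 0" --pt "0 0 0 0" --pt "0 0 0 0" --pt "0 0 0 0" --pt "0 0 0 0" --pt "0 0 0 0" --pt "0 0 0 0" --pt "0 0 0 0" --pt "0 0 0 0" --claw 0

```text
time: 22.3
ee_pos: [0.5579, -0.2261, 0.0338]
tcp_rot: [-180.0, -0.0, 69.0]
wrist_force: [0.7, -0.3, 0.0]
opening: 0.0851
grasp_force: 0.0
```

To row units: 34.4 cm is 0.5733, -2.02 cm is -0.0337, 0.56 rad is 0.28.

servo_tool --pt "0 0 0.025 0" --pt "0 0 0.0667 0" --pt "0 0 0.1167 0" --pt "0 0.0083 0.1667 0" --pt "0 0.0417 0.1667 0.015" --pt "-0.0033 0.0917 0.1667 0.04" --pt "-0.0067 0.15 0.1667 0.07" --pt "-0.01 0.2083 0.1667 0.1" --pt "-0.015 0.2667 0.1667 0.13" --pt "-0.02 0.325 0.1667 0.16" --pt "-0.025 0.3833 0.1667 0.19" --pt "-0.03 0.4417 0.1667 0.22" --pt "-0.0337 0.4917 0.1667 0.25" --pt "-0.0337 0.5333 0.1667 0.27" --pt "-0.0337 0.56 0.1667 0.28" --pt "-0.0337 0.5733 0.1667 0.28" --pt "-0.0337 0.5733 0.15 0.28" --pt "-0.0337 0.5733 0.1167 0.28" --pt "-0.0337 0.5733 0.1 0.28" --pt "-0.0337 0.5733 0.0917 0.28"

```text
time: 23.97
ee_pos: [0.5367, 0.1167, 0.0863]
tcp_rot: [-179.8, 0.0, 101.0]
wrist_force: [-0.8, -0.8, 0.9]
opening: 0.085
grasp_force: 0.0
```

To row units: -5.8 cm is -0.0967, -5.3 cm is -0.0883.

servo_tool --pt "0 0 -0.0333 0" --pt "0 0 -0.0667 0" --pt "0 0 -0.0883 0" --pt "0 0 -0.0967 0" --pt "0 0 -0.0967 0"

```text
time: 24.38
ee_pos: [0.537, 0.1171, 0.0297]
tcp_rot: [-179.9, 0.0, 101.1]
wrist_force: [0.0, 0.4, -0.0]
opening: 0.0856
grasp_force: 0.0
```

servo_tool --pt "0 0 0 0" --pt "0 0 0 0" --pt "0 0 0 0" --pt "0 0 0 0" --pt "0 0 0 0" --pt "0 0 0 0" --pt "0 0 0 0" --pt "0 0 0 0" --pt "0 0 0 0" --pt "0 0 0 0" --pt "0 0 0 0" --pt "0 0 0 0" --claw 1 --force 35

```text
time: 25.38
ee_pos: [0.5382, 0.118, 0.0317]
tcp_rot: [179.9, 0.0, 101.1]
wrist_force: [-1.4, 1.2, 6.0]
opening: 0.0359
grasp_force: 35.5
```

To row units: -27.83 cm is -0.4638, 4.53 cm is 0.0755, -0.56 rad is -0.28.

servo_tool --pt "0 0 0.0117 0" --pt "0 0 0.0333 0" --pt "0 0 0.0667 0" --pt "0 0 0.1 0" --pt "0 0 0.1333 0" --pt "0 0 0.155 0" --pt "0 -0.0117 0.1667 0" --pt "0.005 -0.0333 0.1667 -0.015" --pt "0.01 -0.0667 0.1667 -0.04" --pt "0.0167 -0.1083 0.1667 -0.065" --pt "0.025 -0.1583 0.1667 -0.095" --pt "0.0333 -0.2083 0.1667 -0.125" --pt "0.0417 -0.2583 0.1667 -0.155" --pt "0.05 -0.3083 0.1667 -0.185" --pt "0.0583 -0.3583 0.1667 -0.215" --pt "0.0667 -0.4 0.1667 -0.245" --pt "0.0717 -0.4333 0.1667 -0.27" --pt "0.0755 -0.455 0.1667 -0.28" --pt "0.0755 -0.4638 0.1667 -0.28" --pt "0.0755 -0.4638 0.1667 -0.28"

```text
time: 27.05
ee_pos: [0.5824, -0.1615, 0.1298]
tcp_rot: [-179.9, 0.0, 69.0]
wrist_force: [-0.3, 0.1, -0.3]
opening: 0.0357
grasp_force: 35.0
```

To row units: -9.55 cm is -0.1592, -9.4 cm is -0.1567.

servo_tool --pt "0 0 -0.0167 0" --pt "0 0 -0.05 0" --pt "0 0 -0.0833 0" --pt "0 0 -0.1167 0" --pt "0 0 -0.14 0" --pt "0 0 -0.1517 0" --pt "0 0 -0.1567 0" --pt "0 0 -0.1592 0" --pt "0 0 -0.1592 0" --pt "0 0 -0.1592 0"

```text
time: 27.88
ee_pos: [0.5833, -0.1598, 0.0359]
tcp_rot: [179.9, -0.0, 69.1]
wrist_force: [-1.0, -0.9, -1.4]
opening: 0.0358
grasp_force: 35.2
```

servo_tool --pt "0 0 0 0" --pt "0 0 0 0" --pt "0 0 0 0" --pt "0 0 0 0" --pt "0 0 0 0" --pt "0 0 0 0" --pt "0 0 0 0" --pt "0 0 0 0" --pt "0 0 0 0" --pt "0 0 0 0" --claw 0

```text
time: 28.72
ee_pos: [0.583, -0.1604, 0.0352]
tcp_rot: [-180.0, -0.0, 69.0]
wrist_force: [0.4, -0.2, 0.2]
opening: 0.0851
grasp_force: 0.0
```

To row units: 36 cm is 0.6, 33 cm is 0.55.

servo_tool --pt "0 0 0.025 0" --pt "0 0 0.0667 0" --pt "0 0 0.1167 0" --pt "0 0 0.1667 0" --pt "0 0 0.2167 0" --pt "0 0.05 0.25 0" --pt "0 0.1 0.25 0" --pt "-0.05 0.15 0.25 0" --pt "-0.1 0.2 0.25 0" --pt "-0.15 0.25 0.25 0" --pt "-0.2 0.3 0.25 0" --pt "-0.25 0.35 0.25 0" --pt "-0.3 0.4 0.25 0" --pt "-0.35 0.45 0.25 0" --pt "-0.3833 0.5 0.25 0" --pt "-0.4 0.55 0.25 0" --pt "-0.4 0.6 0.25 0" --pt "-0.4 0.6 0.25 0" --pt "-0.4 0.6 0.25 0"

```text
time: 30.3
ee_pos: [0.3425, 0.2007, 0.1853]
tcp_rot: [180.0, 0.0, 69.2]
wrist_force: [-0.2, 0.3, 0.1]
opening: 0.0856
grasp_force: 0.0
```

```bash
python3 - <<'E'
from h import *
im=camera("top")[:,:,::-1]
cv2.imwrite("pics/t4.png",cv2.resize(im[150:260,350:530],None,fx=4.4,fy=4.4,interpolation=cv2.INTER_CUBIC))
cv2.imwrite("pics/t5.png",im)
E
```

```text
(no output)
```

View pics/t4.png

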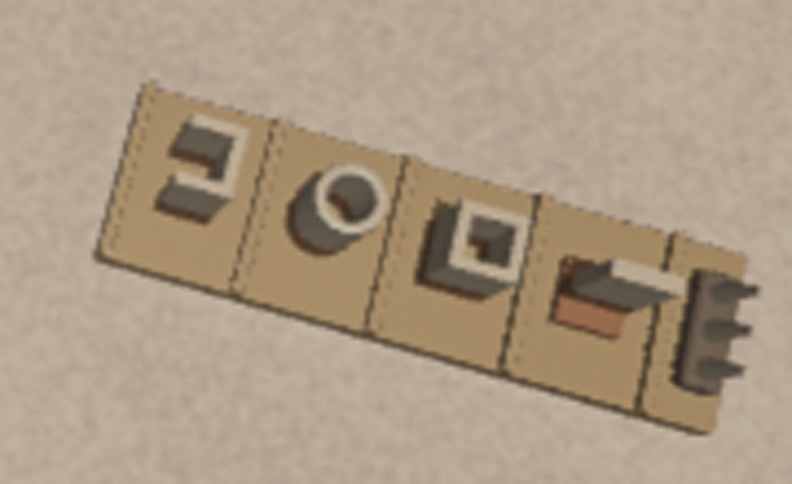

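View pics/t5.png

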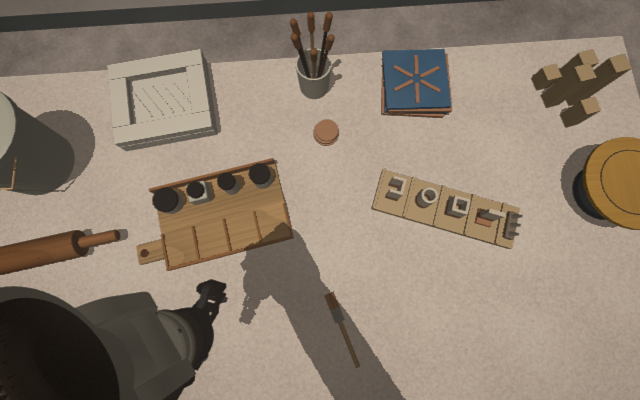

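All four tests stand upright in their bays: from the cones, T, square tube, round tube, channel. They are centred to within a few mm, the jars have not moved, and the arm is clear.

```bash
python3 -c "
from workcell import *
print(job_done())"
```

```text
the job is handed in; nothing more can be done
None
```

I moved all four glaze tests to the setter in rack order (T tile next to the cones, then square tube, round tube, channel), each released and upright within about 4 mm of its bay centre by the final top view; the jars were not moved, and I handed the job in at about 30 s with no verdict returned.

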